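# Tighten the filter cap to the click

## Task

Take the torque wrench from the mat, fit its ring gently all the way down over the large hex cap of the opened gas unit and tighten the cap clockwise until the wrench clicks over. Stop as soon as its joint has given, do not pull on to the end of its bend; then lift the wrench off without loosening the cap and lay it back flat on the mat, leaving everything else where it is.

Things in the scene. Friction and masses are not known exactly. Their poses are not given: they have to be found in the camera images.
- wrench: Steel head of the torque wrench: six-point ring, 58 mm across outside, hexagon hole 38.2 mm across flats, 16 mm high, on a short fork. Origin: ring centre, at its underside. +x along the wrench towards the handle, z up. Flats of the hole face along x and every 60 degrees. Whole wrench: 248 mm from ring centre to end, 0.38 kg, balance point about 115 mm from the ring centre.
- wrench_handle: Handle, hinged to the head. Origin on the upright hinge pin, 48 mm from the ring centre, at the underside; +x to its end, in line with the head at rest. Rigid until, turned clockwise (from above), it carries 1.2 N m about the pin; then it gives: it swings clockwise against the head and the pull climbs no further, until its hard end stop at 0.42 rad. Unloaded it springs straight.
- wrench_grip (a point): Middle of the handle's black flat-sided grip (24 mm wide, 24 mm high, from 110 to 238 mm from the ring centre): 170 mm from the ring centre, 12 mm above the wrench's underside. The place to hold it, pinched across its width. The joint gives at about 10 N here, square to the handle.
- cap: Steel filter cap: flange 53 mm across, above it a hexagon 36 mm across flats, 15 mm high, top edges chamfered 3 mm. Origin: centre of the hexagon's foot, 64 mm above the table; there the ring's underside lies when fully on. Flats face along x and every 60 degrees. Turns clockwise (from above) with 0.3 N m drag, 0.3 to 0.85 rad from its start, then comes up hard; turns back as easily.
- unit: Opened base of the gas unit: low fixed aluminium tray with the manifold block (84 x 150 mm, top 58 mm above the table) that carries the cap. Origin: on the table below the cap's axis. Tray -120 to 250 mm along its x, -140 to 260 mm along y; right and front lips under 40 mm. On the cap's -y side nothing is above the block; at +y a small plug (70 mm high), a blower (66 mm), a panel (112 mm).
- mat: Black rubber tool mat, 230 (x) x 270 (y) x 3 mm, fixed on the table. Origin: centre of its underside.
- spanner: Plain flat steel spanner, 170 mm long, 8 mm thick, lying on the mat. Leave it.
- plug: Small spare brass hex plug, 26 mm across, 14 mm high, on the mat. Leave it.
- driver: Screwdriver, 160 mm long. Leave it.
- tray: Grey open parts tray, 90 x 120 x 35 mm. Leave it.
- meter: Grey hand-held meter, 85 x 170 x 42 mm. Leave it.
- bottle: White bottle, 56 mm across, 150 mm high. Leave it.
- torch: Dark metal torch, 26 mm thick, 120 mm long, lying. Leave it.

How it is judged (in metres and radians):
On the way, in this order (a step that is already met when the one before it is completed fails the run):
1. the ring is fully down over the hexagon of the cap (horizontal distance between wrench and cap below 0.005 m and z of wrench in the frame of cap between -0.01 and 0.006 m and angle between wrench's own z axis and vertical below 0.12 rad), for 0.1 s.
2. with the ring down on the cap, the cap comes home and the wrench's joint gives (at least 0.06 rad) (all of step 1 and angle between the x axis of wrench and the x axis of wrench_handle, either way round above 0.06 rad and angle between the x axis of cap and the x axis of unit, either way round below 0.18 rad), for 0.05 s.
At the end, for the whole second after the job is handed in: the wrench lies flat and still on the mat (the middle of its grip over the mat, or at most 10 mm outside its edge), and the cap is still home: its x axis within 0.18 rad of the unit's x axis (x of wrench_grip in the frame of mat between -0.125 and 0.125 m and y of wrench_grip in the frame of mat between -0.145 and 0.145 m and height (world z) of wrench below 0.02 m and height (world z) of wrench_grip below 0.035 m and angle between wrench's own z axis and vertical below 0.12 rad and linear speed of wrench below 0.02 m/s and angle between the x axis of cap and the x axis of unit, either way round below 0.18 rad); the robot touches nothing.
It fails at once if the wrench is pulled on after its click until it is bent more than 0.38 rad (its stop is at 0.42) (angle between the x axis of wrench and the x axis of wrench_handle, either way round above 0.38 rad).
It fails at once if the wrench is pressed or pried against the cap or the unit with more than 80 N (its contacts added up) while its ring is not down on the cap (contact force between wrench and unit above 80 N and z of wrench in the frame of cap above 0.008 m).
It fails at once if a bystander (spanner, plug, screwdriver, tray, meter, bottle, torch) is moved by more than 30 mm (distance of any of spanner, plug, driver, tray, meter, bottle, torch from where it was at the start of the episode above 0.03 m).
It also fails if it takes over 66 s, if anything falls off the work surface, if the arm or the gripper's body presses on something with over 40 N, if the wrist force passes 120 N, or if a joint passes its speed limit or range.

## Robot

A 7-joint arm with a two-finger parallel gripper is mounted at the origin on the work surface. World frame = base frame: x ahead of the robot, y to its left, z up, the work surface at z = 0. Lengths are in m, angles in degrees, forces in N, time in s.
With the tool pointing down it reaches from about 0.425 to 0.875 m from the base axis. Payload 4.7 kg.
Tool frame: the origin (TCP) lies midway between the tips of the shut fingers; the grasp point (between the pads) lies 19 mm behind it; y points along the fingers, x is the direction in which the jaws open and shut, and the axes are right-handed (so a half turn about y gives the same grasp; the last joint's range is limited). The gripper opens to 85 mm and grips with 20 to 120 N. Pads are 22 mm wide; open, the fingers measure 114 mm over their backs; the gripper's body (76 mm by 85 mm) begins 54 mm behind the grasp point. The pads swing forward as they close: fully open they stand 13 mm farther back than shut.
Start: joints at [-67.947, 18.392, -4.016, 83.108, 1.295, 78.541, -3.26], TCP at [0.236, 0.606, 0.231] pointing down, gripper open.
Joint ranges: [-163.93, 163.93], [-17.29, 119.83], [-79.2, 71.16], [3.27, 140.29], [-89.18, 269.18], [5.43, 117.66], [-154.24, 154.24]. Speed limits (degrees/s): [147.25, 147.25, 180, 180, 180, 180, 180].

## Interface

Orientations are given as a 3x3 rotation matrix whose columns are the frame's x, y, z axes.
In Python, from cell import env, imaging, job_done gives the robot as it stands.
- The arm moves only by the shell command python3 -m pendant 'ROWS' [OPENING]. ROWS is JSON, a list of rows, each an object with "linear": the shift along the tool's x, y, z in m, a list of three; "twist": the turn, a rotation vector about the tool's x, y, z in rad, a list of three. In form: [{"linear": [tx, ty, tz], "twist": [wx, wy, wz]}, ...]. A call has 1 to 5 rows; each row is the pose to reach, as a shift and turn from the pose commanded when the call began, along the tool's axes at that moment; what a row does not reach only later rows make up. A row lasts 1/10 s, in which the tool goes at most 50 mm and 8.59 degrees, less where a joint would pass 70% of its speed; a pose out of reach is approached as far as the arm can. A call with a gripper value outside its range is refused whole. OPENING is the closure, from 0 (fully open) to 1 (shut), set as the call begins (- or left out, the last holds). The fingers move at their own pace and stop on an object; the grip force is fixed at half the most. Time passes only in rows, so rows that repeat a pose let the fingers close. It gives the time, the measured TCP pose, the force and the opening at its end, in the units of the state.
- env.state(): the state, without advancing time (a new reading comes with each control period).
- imaging.snapshot(name): name is "scene" or "top"; returns a dict with "color" (420x560x3 uint8, blue, green, red), "depth" (420x560 float32, m along the optical axis (not along the pixel's ray), 0 where there is no reading), "fx", "fy", "cx", "cy" (pixels), "R" (3x3) and "t" (3): a world point X has camera coordinates R X + t. Camera axes: x right, y down, z forward; pixel columns grow to the right and rows downward; lengths in m; the calibration is good to about 2 mm. A picture is of the moment at which its call begins.
- job_done(): hands the job in, once; it reports no verdict.
Trained networks look in the newest picture that a camera, given by its name, has taken for a name from the list of things; names that differ only in an ending like _2 or _b are one class to them, and where a whole thing is asked for, a point or a joint stands for the part that bears it (a point fixed in the world has none). Each returns a list of dicts, best first, with "confidence" (0 to 1); they miss things now and then, are a little off and sometimes report something else, mostly with a low value. They report only what shows in the picture. A call takes as long as a camera call.
- imaging.spot_in(name, camera): "position" ([x, y, z] in m, in the coordinates of the camera as it stood for that picture, good to about 4 mm: the middle of the surface that is visible of it).
- imaging.regions_of(name, camera): "pixels" (420x560 bool, what is visible of it).
- imaging.spot_point(name, camera): "position" ([x, y, z] in m, in the coordinates of the camera as it stood for that picture, good to about 4 mm: a listed point, or the origin of a listed thing).
The state is a dict: "clock": time; "joint_positions": joint angles; "qvel": joint speeds; "effort": joint torques, N m; "tool_pos": TCP position; "ee_rot": TCP orientation; "force": force on the tool from outside, world axes, zero at the start; "moment": the same for the moment, N m; "width": opening from 0.0 (shut) to 1.0 (fully open).
Only numpy, scipy, OpenCV 4.12 (cv2) and the standard library are available. Lean on these libraries where they do the work, as an engineer would, in place of code of your own. Each camera call takes 0.05 s, during which the arm holds its last target. There are 200 camera calls.

## Working session

There is one attempt and no reset: what is moved stays moved. The work goes in short steps, Python scripts to look and compute and a shell command to move; the robot and the scene stay as the last step left them, time stands still between calls to the robot, and variables do not carry over. Pictures are saved under pics/ and viewed, about 8 in all and at most 12, crops included, and the job is handed in when it is done.

```bash
mkdir -p pics; ls
cat > h.py <<'E'
import numpy as np, cv2
from cell import env, imaging, job_done
def world(s,p): return s["R"].T@(np.array(p)-s["t"])
def cloud(s):
    d=s["depth"]; v,u=np.mgrid[0:d.shape[0],0:d.shape[1]]
    P=np.stack([(u-s["cx"])/s["fx"]*d,(v-s["cy"])/s["fy"]*d,d],-1)
    return (P-s["t"])@s["R"]
E
python3 - <<'E'
from h import *
np.set_printoptions(precision=4,suppress=True)
st=env.state(); print(st["clock"],st["tool_pos"],st["ee_rot"],st["force"],st["width"])
for c in ["top","scene"]:
    s=imaging.snapshot(c); cv2.imwrite(f"pics/{c}0.png",s["color"])
    print(c,"cam at",-s["R"].T@s["t"],s["fx"])
    for n in ["wrench","wrench_handle","wrench_grip","cap","unit","mat","spanner","plug"]:
        for r in imaging.spot_point(n,c)[:2]: print(n,round(r["confidence"],2),world(s,r["position"]))
E
```

```text
pics
0.0 [0.2354 0.6053 0.2302] [[ 0.3623 -0.0006 -0.9321]
 [ 0.9321 -0.0018  0.3623]
 [-0.0019 -1.     -0.0001]] [ 0.5629  0.004  -0.6415] 0.9953803061237816
top cam at [ 0.4285 -0.0287  1.6488] 502.7101099244162
wrench 0.72 [ 0.4512 -0.2108  0.0023]
wrench_handle 0.59 [ 0.4763 -0.2527  0.0016]
wrench_grip 0.68 [ 0.537  -0.3612  0.0142]
cap 0.69 [0.6002 0.1333 0.0628]
unit 0.96 [ 0.5998  0.1352 -0.0012]
unit 0.31 [0.6001 0.1335 0.063 ]
mat 0.8 [ 0.5165 -0.3054  0.0032]
plug 0.6 [ 0.603  -0.1818  0.0034]
plug 0.57 [ 0.6005 -0.3197  0.0072]
scene cam at [1.4265 0.5113 0.7502] 428.6688139445731
wrench 0.71 [ 0.4564 -0.2061  0.0021]
wrench 0.31 [ 0.5941 -0.1834 -0.0007]
wrench_handle 0.86 [ 0.478  -0.2552  0.0036]
wrench_grip 0.8 [ 0.5321 -0.3596  0.0109]
wrench_grip 0.63 [ 0.517  -0.3067  0.0024]
cap 0.72 [0.5955 0.1324 0.0633]
cap 0.34 [ 0.5774 -0.5363 -0.0009]
unit 0.73 [ 0.6031  0.1331 -0.0002]
spanner 0.84 [ 0.601  -0.3162  0.0023]
plug 0.54 [ 0.4356 -0.5661  0.0017]
plug 0.52 [ 0.595  -0.1815 -0.0038]
```

View pics/top0.png

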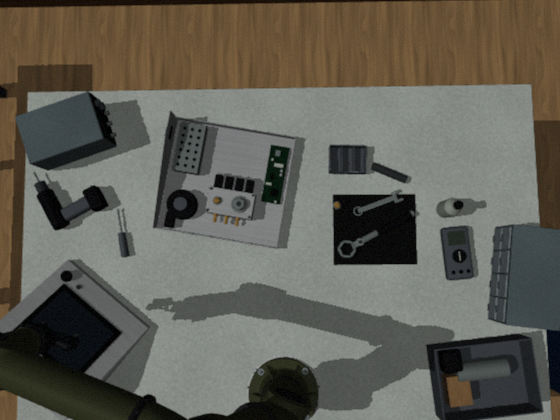

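View pics/scene0.png

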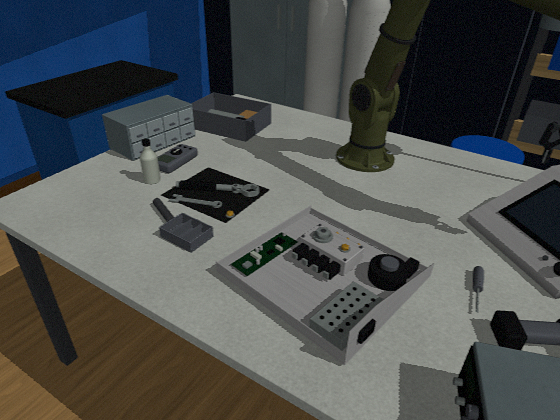

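Run:
```python
from h import *
np.set_printoptions(precision=4,suppress=True)
T=imaging.snapshot("top"); S=imaging.snapshot("scene")
def crop(s,r,k): 
    v,u,h,w=r; return cv2.resize(s["color"][v:v+h,u:u+w],(w*k,h*k),interpolation=cv2.INTER_CUBIC)
a=crop(T,(188,225,32,32),12); b=crop(S,(218,306,32,32),12)
c=crop(T,(186,330,84,96),4); c=np.clip(c.astype(float)*1.8,0,255).astype(np.uint8); c=cv2.copyMakeBorder(c,0,0,0,384-c.shape[1] if c.shape[1]<384 else 0,cv2.BORDER_CONSTANT)
d=crop(S,(170,165,48,108),4)[:, :432]; d=np.clip(d*1.8,0,255).astype(np.uint8)
im=np.zeros((730,830,3),np.uint8); im[:384,:384]=a; im[:384,400:784]=b; im[390:726,:384]=c; im[390:582,390:822]=d
cv2.imwrite("pics/crops.png",cv2.resize(im,(680,598),interpolation=cv2.INTER_AREA))
# unit yaw from mask rect, on the cloud
C=cloud(T)
m=max(imaging.regions_of("unit","top"),key=lambda r:r["confidence"])["pixels"]
lo=m&(C[...,2]<0.05)
print("unit rect",cv2.minAreaRect(C[m][:,:2].astype(np.float32)))
hx=(np.hypot(C[...,0]-.6,C[...,1]-.133)<.035)
z=C[...,2]; ys,xs=np.where(hx); v0,v1,u0,u1=ys.min(),ys.max(),xs.min(),xs.max()
print(v0,u0); print((z[v0:v1+1,u0:u1+1]*1000).round().astype(int))
top=hx&(z>.0715); print("hex top centroid",C[top].mean(0),top.sum())
m=imaging.regions_of("wrench","top")
for r in m[:2]:
    p=C[r["pixels"]]; print("wrench",r["confidence"],len(p),p.mean(0),cv2.minAreaRect(p[:,:2].astype(np.float32)))
for cam,s in(("top",T),("scene",S)):
  for n in ["wrench","wrench_grip","cap","unit"]:
    r=imaging.spot_point(n,cam); 
    if r: print(cam,n,world(s,r[0]["position"]))
```

```text
unit rect ((0.7051491141319275, -0.3568806052207947), (0.11770256608724594, 0.02843950316309929), 65.32594299316406)
194 228
[[63 61 55 67 61 61 58 57 62 64 59 61 58 64 64 58 62 63 54 56 59 59]
 [53 66 56 63 59 55 58 56 59 62 58 66 65 63 58 56 54 58 56 62 53 55]
 [60 63 63 55 62 54 58 60 64 70 62 67 58 68 66 62 64 57 58 54 61 59]
 [56 60 63 57 58 49 60 69 61 71 78 80 76 63 64 60 70 61 55 62 55 67]
 [56 63 58 54 63 62 68 68 81 81 82 85 82 81 74 58 65 62 58 63 54 48]
 [59 64 58 65 55 63 59 78 85 83 75 82 83 81 76 79 64 65 62 61 57 64]
 [59 59 58 60 71 67 84 79 78 80 84 77 81 82 73 76 82 66 65 66 57 64]
 [58 56 63 57 69 62 81 85 80 83 84 76 78 74 79 84 76 66 65 63 58 61]
 [58 57 67 57 62 64 76 77 78 78 80 76 73 83 86 87 78 70 62 73 62 64]
 [55 62 60 67 62 69 83 76 82 71 80 78 80 77 82 84 82 68 68 70 54 62]
 [61 56 58 65 67 59 72 83 80 75 81 82 80 81 85 73 77 59 65 66 55 65]
 [53 62 58 63 64 70 80 75 82 82 83 82 81 85 76 81 81 63 65 62 68 59]
 [62 57 59 55 61 58 79 79 75 78 84 77 81 76 81 82 84 66 65 65 61 53]
 [64 57 58 54 68 54 63 82 82 75 81 81 76 74 77 71 65 66 66 55 60 57]
 [63 61 6
[... 483 characters left out ...]
0 52 60 60 55 54 57 57 62 61 64 59 56 59 57 55 57 56 59 65]]
hex top centroid [0.6028 0.1298 0.0795] 111
wrench 0.87 583 [ 0.506  -0.3044  0.0328] ((0.4742882549762726, -0.2403831034898758), (0.06448689103126526, 0.4282152056694031), 20.76125144958496)
wrench 0.22 408 [ 0.5273 -0.3465  0.0297] ((0.48483511805534363, -0.23633600771427155), (0.040657125413417816, 0.42824283242225647), 20.595796585083008)
top wrench [ 0.4528 -0.2143  0.0038]
top wrench_grip [ 0.5305 -0.3611  0.016 ]
top cap [0.6019 0.1339 0.0664]
top unit [ 0.5984  0.1352 -0.    ]
scene wrench [ 0.5798 -0.5391 -0.0002]
scene wrench_grip [ 0.5302 -0.3603  0.0135]
scene cap [0.5966 0.1311 0.0624]
scene unit [0.6017 0.1335 0.0039]
```

View pics/crops.png

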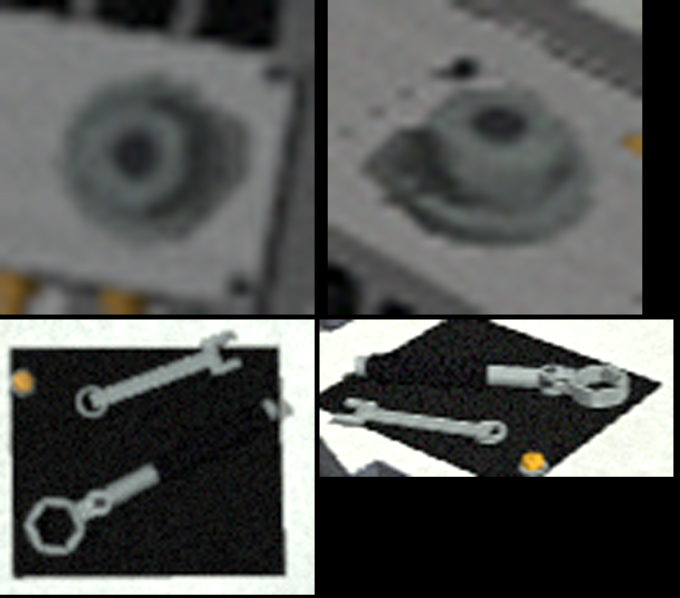

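```bash
cat >> h.py <<'E'
def ray(s,u,v,z):
    d=s["R"].T@np.array([(u-s["cx"])/s["fx"],(v-s["cy"])/s["fy"],1]); c=-s["R"].T@s["t"]
    return c+d*(z-c[2])/d[2]
def hexfit(s,D,c0,ztop,zlow,h=.018,lo=-30,best=None):
    from scipy.optimize import minimize
    s=dict(s); s["depth"]=D; C=cloud(s); m=np.hypot(C[...,0]-c0[0],C[...,1]-c0[1])<.024
    X=C[m]; 
    def f(p,a):
        th=np.radians(a+60*np.arange(6)); q=(X[:,:2]-p[:2])@np.stack([np.cos(th),np.sin(th)])
        w=1/(1+np.exp((q.max(1)-p[2])/.0012)); return ((X[:,2]-(p[3]*w+p[4]*(1-w)))**2).mean()
    R=[]
    for a in range(0,60,4):
        r=minimize(f,[*c0,h,ztop,zlow],args=(a,),method="Nelder-Mead",options=dict(maxiter=1500,xatol=1e-5,fatol=1e-10)); R.append((a,r.fun*1e6,*r.x))
    return np.array(R)
E
python3 - <<'E'
from h import *
np.set_printoptions(precision=4,suppress=True,linewidth=120)
L=[imaging.snapshot("top") for _ in range(24)]; T=L[-1]
D=np.stack([l["depth"] for l in L]); D=np.where(D>0,D,np.nan); D=np.nanmean(D,0); np.save("D.npy",D)
print(hexfit(T,D,(.601,.132),.079,.062))
s=dict(T); s["depth"]=D; C=cloud(s)
for r in imaging.regions_of("unit","top")[:4]:
    p=C[r["pixels"]]; print(r["confidence"],len(p),p.mean(0))
    if len(p)>3000: 
        p=p[p[:,2]<.06]; print(cv2.minAreaRect(p[:,:2].astype(np.float32)))
# block top edge on the right (-y) & lower side
m=(abs(C[...,2]-.058)<.008)&(np.hypot(C[...,0]-.6,C[...,1]-.16)<.13)
n,lab=cv2.connectedComponents(m.astype(np.uint8)); k=lab[204,252]; k=k or np.bincount(lab[m]).argmax()
q=C[lab==k]; print("block",len(q),cv2.minAreaRect(q[:,:2].astype(np.float32)))
a=ray(T,346.5,248.7,.019); b=ray(T,415.5,213,.02); print(a,b,np.degrees(np.arctan2(b[1]-a[1],b[0]-a[0])),np.hypot(*(b-a)[:2]))
g=T["color"].max(2); w=(g>60)&(np.hypot(C[...,0]-a[0],C[...,1]-a[1])<.031)
v,u=np.where(w); print("ring px",u.mean(),v.mean(),w.sum(),(u.min()+u.max())/2,(v.min()+v.max())/2,ray(T,u.mean(),v.mean(),.019))
E
```

```text
[[ 0.      9.8641  0.6034  0.1308  0.0177  0.0804  0.0645]
 [ 4.      9.482   0.6035  0.1308  0.0177  0.0805  0.0645]
 [ 8.      9.4966  0.6034  0.1308  0.0177  0.0805  0.0645]
 [12.      8.6888  0.6035  0.1308  0.0177  0.0805  0.0644]
 [16.      7.885   0.6035  0.131   0.0177  0.0806  0.0643]
 [20.      7.0722  0.6033  0.1308  0.0178  0.0806  0.0641]
 [24.      5.6885  0.6034  0.1309  0.0178  0.0807  0.0639]
 [28.      4.9044  0.6033  0.131   0.0178  0.0807  0.0638]
 [32.      4.8127  0.6033  0.131   0.0178  0.0807  0.0638]
 [36.      5.4972  0.6033  0.1309  0.0178  0.0807  0.0639]
 [40.      6.5256  0.6032  0.1309  0.0177  0.0807  0.0641]
 [44.      7.305   0.6034  0.1309  0.0177  0.0806  0.0643]
 [48.      8.4415  0.6035  0.1308  0.0176  0.0806  0.0645]
 [52.      9.1673  0.6034  0.1309  0.0176  0.0805  0.0645]
 [56.      9.6289  0.6036  0.131   0.0177  0.0805  0.0645]]
0.85 14475 [0.681  0.1844 0.0284]
((0.6857419013977051, 0.18989497423171997), (0.42722195386886597, 0.3806276321411133), 79.35724639892578)
block 1079 ((0.608529806137085, 0.16001036763191223), (0.15000148117542267, 0.08396492153406143), 79.45587158203125)
[ 0.4551 -0.2105  0.019 ] [ 0.5674 -0.4374  0.02  ] -63.65092423876973 0.2531552917395568
ring px 346.9009009009009 248.21621621621622 111 346.5 248.0 [ 0.4566 -0.2119  0.019 ]
```

```bash
python3 -m pendant '[{"linear":[-0.059,0.008,-0.094],"twist":[0,0,0]},{"linear":[-0.1175,0.015,-0.187],"twist":[0,0,0]},{"linear":[-0.1175,0.015,-0.187],"twist":[0,0,0]},{"linear":[-0.1175,0.015,-0.187],"twist":[0,0,0]},{"linear":[-0.1175,0.015,-0.187],"twist":[0,0,0]}]' 0.35
python3 -m pendant '[{"linear":[-0.059,0.008,-0.094],"twist":[0,0,0]},{"linear":[-0.1175,0.015,-0.187],"twist":[0,0,0]},{"linear":[-0.1175,0.015,-0.187],"twist":[0,0,0]},{"linear":[-0.1175,0.015,-0.187],"twist":[0,0,0]},{"linear":[-0.1175,0.015,-0.187],"twist":[0,0,0]}]'
for i in 1 2; do python3 -m pendant '[{"linear":[-0.183,0.017,-0.080],"twist":[0,0,0]},{"linear":[-0.183,0.017,-0.080],"twist":[0,0,0]},{"linear":[-0.183,0.017,-0.080],"twist":[0,0,0]},{"linear":[-0.183,0.017,-0.080],"twist":[0,0,0]},{"linear":[-0.183,0.017,-0.080],"twist":[0,0,0]}]'; done
python3 -m pendant '[{"linear":[-0.183,0.017,-0.080],"twist":[0,0.74,0]},{"linear":[-0.183,0.017,-0.080],"twist":[0,0.74,0]},{"linear":[-0.183,0.017,-0.080],"twist":[0,0.74,0]},{"linear":[-0.183,0.017,-0.080],"twist":[0,0.74,0]},{"linear":[-0.183,0.017,-0.080],"twist":[0,0.74,0]}]'
cat >> h.py <<'E'
def to(p,yaw=None):
    "shift (tool axes) and twist to bring TCP to p, tool x to yaw (deg), tool pointing down"
    from scipy.spatial.transform import Rotation as Ro
    s=env.state(); R=np.array(s["ee_rot"]); x=np.array(s["tool_pos"]); y0=np.degrees(np.arctan2(R[1,0],R[0,0]))
    y=np.radians(y0 if yaw is None else yaw); G=np.array([[np.cos(y),0,-np.sin(y)],[np.sin(y),0,np.cos(y)],[0,-1,0]])
    print("t",s["clock"],"tcp",x.round(4),"yaw",round(y0,2),"F",np.round(s["force"],1),"M",np.round(s["moment"],2),"w",round(s["width"],3))
    print("linear",(R.T@(np.array(p)-x)).round(4),"twist",Ro.from_matrix(R.T@G).as_rotvec().round(4))
E
python3 -c "
from h import *
to([.5246,-.350,.006],26.35)"
```

```text
clock: 3.25
tool_pos: [0.3714, 0.4233, 0.2164]
ee_rot: [[0.369, 0.002, -0.929], [0.929, -0.002, 0.369], [-0.001, -1.0, -0.002]]
force: [1.1, -0.4, 0.7]
width: 0.649
clock: 3.75
tool_pos: [0.5021, 0.2454, 0.2015]
ee_rot: [[0.369, 0.002, -0.929], [0.929, -0.002, 0.369], [-0.001, -1.0, -0.002]]
force: [-0.2, -0.1, 0.3]
width: 0.649
clock: 4.25
tool_pos: [0.5072, 0.043, 0.1843]
ee_rot: [[0.374, 0.0, -0.928], [0.928, -0.003, 0.374], [-0.003, -1.0, -0.001]]
force: [-0.0, 0.5, 0.6]
width: 0.65
clock: 4.75
tool_pos: [0.5142, -0.1561, 0.1675]
ee_rot: [[0.373, 0.0, -0.928], [0.928, -0.004, 0.373], [-0.004, -1.0, -0.002]]
force: [-0.0, -0.0, 0.3]
width: 0.649
clock: 5.25
tool_pos: [0.5209, -0.3552, 0.1499]
ee_rot: [[0.903, -0.002, -0.43], [0.43, -0.006, 0.903], [-0.005, -1.0, -0.004]]
force: [-0.2, -0.5, 0.7]
width: 0.647
t 5.25 tcp [ 0.5209 -0.3552  0.1499] yaw 25.47 F [-0.2 -0.5  0.7] M [-0.03  0.06 -0.02] w 0.647
linear [0.0063 0.1438 0.0037] twist [ 0.0041 -0.0154 -0.0047]
```

```bash
python3 -m pendant '[{"linear":[0.006,0.04,0.004],"twist":[0.004,-0.015,-0.005]},{"linear":[0.006,0.08,0.004],"twist":[0.004,-0.015,-0.005]},{"linear":[0.006,0.11,0.004],"twist":[0.004,-0.015,-0.005]},{"linear":[0.006,0.13,0.004],"twist":[0.004,-0.015,-0.005]},{"linear":[0.006,0.13,0.004],"twist":[0.004,-0.015,-0.005]}]'
python3 -m pendant '[{"linear":[0,0.007,0],"twist":[0,0,0]},{"linear":[0,0.014,0],"twist":[0,0,0]},{"linear":[0,0.014,0],"twist":[0,0,0]}]'
python3 - <<'E'
from h import *
to([.5246,-.350,.006],26.35)
s=imaging.snapshot("scene"); cv2.imwrite("pics/pick.png",cv2.resize(s["color"][120:230,130:290],(800,550),interpolation=cv2.INTER_CUBIC))
E
```

```text
clock: 5.75
tool_pos: [0.5259, -0.3384, 0.0169]
ee_rot: [[0.889, -0.003, -0.458], [0.458, 0.009, 0.889], [0.002, -1.0, 0.01]]
force: [0.7, -0.2, -0.0]
width: 0.649
clock: 6.05
tool_pos: [0.5277, -0.3407, 0.0064]
ee_rot: [[0.889, 0.003, -0.458], [0.458, 0.006, 0.889], [0.006, -1.0, 0.004]]
force: [-0.3, 0.2, -0.4]
width: 0.647
t 6.05 tcp [ 0.5277 -0.3407  0.0064] yaw 27.23 F [-0.3  0.2 -0.4] M [-0.    0.02 -0.01] w 0.647
linear [-0.007   0.0003 -0.0068] twist [-0.0041  0.0154  0.0055]
```

View pics/pick.png

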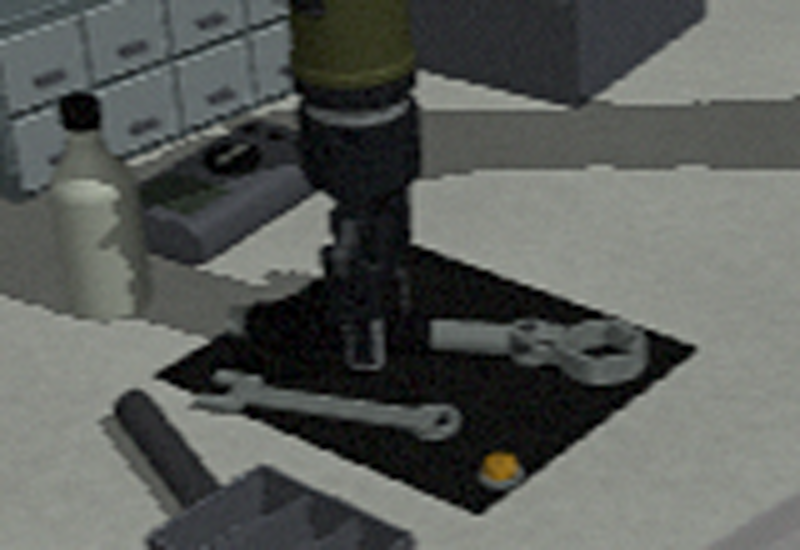

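```bash
python3 -m pendant '[{"linear":[-0.007,0.002,-0.007],"twist":[-0.004,0.015,0.005]},{"linear":[-0.007,0.002,-0.007],"twist":[-0.004,0.015,0.005]},{"linear":[-0.007,0.002,-0.007],"twist":[-0.004,0.015,0.005]}]'
python3 -m pendant '[{"linear":[0,0,0],"twist":[0,0,0]},{"linear":[0,0,0],"twist":[0,0,0]},{"linear":[0,0,0],"twist":[0,0,0]},{"linear":[0,0,0],"twist":[0,0,0]},{"linear":[0,0,0],"twist":[0,0,0]}]' 1
python3 -m pendant '[{"linear":[0,0,0],"twist":[0,0,0]},{"linear":[0,0,0],"twist":[0,0,0]},{"linear":[0,0,0],"twist":[0,0,0]},{"linear":[0,0,0],"twist":[0,0,0]},{"linear":[0,0,0],"twist":[0,0,0]}]'
python3 - <<'E'
from h import *
to([.5246,-.350,.006],26.35)
E
```

```text
clock: 6.4
tool_pos: [0.5242, -0.3512, 0.0046]
ee_rot: [[0.897, 0.0, -0.443], [0.443, -0.0, 0.897], [0.0, -1.0, -0.001]]
force: [0.5, 0.1, 0.0]
width: 0.65
clock: 6.9
tool_pos: [0.5247, -0.3504, 0.0046]
ee_rot: [[0.896, 0.001, -0.444], [0.444, -0.0, 0.896], [0.001, -1.0, -0.0]]
force: [-0.2, 0.2, 3.3]
width: 0.267
clock: 7.4
tool_pos: [0.5248, -0.3505, 0.0046]
ee_rot: [[0.896, 0.001, -0.444], [0.444, 0.0, 0.896], [0.001, -1.0, -0.0]]
force: [0.5, 1.6, 5.6]
width: 0.268
t 7.4 tcp [ 0.5248 -0.3505  0.0046] yaw 26.36 F [0.5 1.6 5.6] M [ 0.23 -0.03 -0.02] w 0.268
linear [ 0.0001 -0.0014  0.0005] twist [0.0003 0.0002 0.0007]
```

```bash
python3 -m pendant '[{"linear":[0,-0.01,0],"twist":[0,0,0]},{"linear":[0,-0.03,0],"twist":[0,0,0]},{"linear":[0,-0.06,0],"twist":[0,0,0]},{"linear":[0,-0.1,0],"twist":[0,0,0]},{"linear":[0,-0.14,0],"twist":[0,0,0]}]'
python3 -m pendant '[{"linear":[0,-0.015,0],"twist":[0,0,0]},{"linear":[0,-0.015,0],"twist":[0,0,0]},{"linear":[0,-0.015,0],"twist":[0,0,0]},{"linear":[0,-0.015,0],"twist":[0,0,0]}]'
cat >> h.py <<'E'
def wr(D=None,n=12):
    "wrench pose relative to tool, from top+scene networks and top depth"
    s=env.state(); R=np.array(s["ee_rot"]); x=np.array(s["tool_pos"])
    for c in("top","scene"):
        t=imaging.snapshot(c)
        for nm in("wrench","wrench_handle","wrench_grip"):
            r=imaging.spot_point(nm,c)
            for q in r[:2]:
                w=world(t,q["position"]); print(c,nm,round(q["confidence"],2),w.round(4),"rel tool",(R.T@(w-x)).round(4))
E
python3 - <<'E'
from h import *
to([.5246,-.350,.16],26.35); wr()
L=[imaging.snapshot("top") for _ in range(8)]; T=L[-1]
d=np.stack([l["depth"] for l in L]); D=np.nanmean(np.where(d>0,d,np.nan),0); s=dict(T); s["depth"]=D; C=cloud(s)
x=np.array(env.state()["tool_pos"]); a=np.radians(26.36-90); e=np.array([np.cos(a),np.sin(a)]); n=np.array([-e[1],e[0]])
q=(C[...,:2]-x[:2]); l=q@e; k=q@n
m=(l<-.06)&(l>-.20)&(abs(k)<.04)&(C[...,2]>.09)
P=C[m]; print("vis",m.sum())
for lo in np.arange(-.2,-.04,.02):
    j=m&(l>lo)&(l<=lo+.02); 
    if j.any(): print(round(lo,2),j.sum(),"z",np.median(C[j][:,2]).round(4),"k",k[j].min().round(4),k[j].max().round(4),"lmin",l[j].min().round(4))
cv2.imwrite("pics/lift.png",np.hstack([cv2.resize(T["color"][170:270,320:440],(480,400)),cv2.resize(imaging.snapshot("scene")["color"][100:220,150:246],(320,400))]))
E
```

```text
clock: 7.9
tool_pos: [0.5229, -0.3499, 0.1442]
ee_rot: [[0.896, -0.003, -0.444], [0.444, 0.001, 0.896], [-0.003, -1.0, 0.002]]
force: [0.9, -0.2, -4.5]
width: 0.265
clock: 8.3
tool_pos: [0.523, -0.3493, 0.1563]
ee_rot: [[0.896, -0.004, -0.444], [0.444, 0.002, 0.896], [-0.003, -1.0, 0.004]]
force: [-0.5, -0.0, -3.9]
width: 0.266
t 8.3 tcp [ 0.523  -0.3493  0.1563] yaw 26.37 F [-0.5 -0.  -3.9] M [-0.17 -0.08  0.  ] w 0.266
linear [ 0.0011 -0.0037 -0.0013] twist [-0.0039  0.0003 -0.0029]
top wrench 0.95 [ 0.4527 -0.2116  0.1549] rel tool [-0.0019  0.002   0.1546]
top wrench 0.65 [ 0.5818 -0.5382 -0.0023] rel tool [-0.0308  0.1579 -0.196 ]
top wrench_handle 0.69 [ 0.4743 -0.2524  0.1534] rel tool [-0.0007  0.0033  0.1084]
top wrench_grip 0.77 [ 0.5314 -0.3602  0.1654] rel tool [ 0.0026 -0.0092 -0.0135]
scene wrench 0.76 [ 0.4577 -0.2052  0.1531] rel tool [0.0055 0.0038 0.1581]
scene wrench 0.25 [ 0.5996 -0.3159  0.004 ] rel tool [ 0.0839  0.1521 -0.0047]
scene wrench_handle 0.67 [ 0.5941 -0.184  -0.001 ] rel tool [0.1375 0.1574 0.1159]
scene wrench_handle 0.61 [ 0.4749 -0.2526  0.1565] rel tool [-0.0002  0.0002  0.108 ]
scene wrench_grip 0.58 [ 0.5271 -0.3587  0.1656] rel tool [-0.0005 -0.0094 -0.0102]
vis 1710
-0.2 105 z 0.6072 k -0.0399 0.0117 lmin -0.1997
-0.18 201 z 0.5963 k -0.0399 0.0285 lmin -0.18
-0.16 208 z 0.5982 k -0.0399 0.0298 lmin -0.16
-0.14 265 z 0.5925 k -0.0399 0.023 lmin -0.1399
-0.12 275 z 0.5896 k -0.0399 0.0137 lmin -0.12
-0.1 302 z 0.5855 k -0.0399 0.0171 lmin -0.1
-0.08 354 z 0.579 k -0.04 0.0246 lmin -0.08
```

View pics/lift.png

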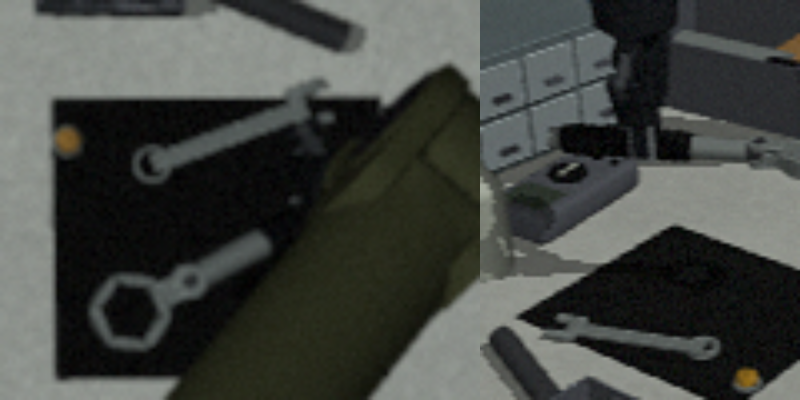

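```bash
python3 -m pendant '[{"linear":[0.015,0,0.018],"twist":[0,0,0]},{"linear":[0.04,0,0.046],"twist":[0,0,0]},{"linear":[0.068,0,0.08],"twist":[0,0,0]},{"linear":[0.094,0,0.11],"twist":[0,0,0]},{"linear":[0.109,0,0.1275],"twist":[0,0,0]}]'
python3 -m pendant '[{"linear":[0.015,0,0.018],"twist":[0,0.05,0]},{"linear":[0.04,0,0.046],"twist":[0,0.16,0]},{"linear":[0.068,0,0.08],"twist":[0,0.28,0]},{"linear":[0.094,0,0.11],"twist":[0,0.4,0]},{"linear":[0.109,0,0.1275],"twist":[0,0.45,0]}]'
python3 -m pendant '[{"linear":[0,0.01,0],"twist":[0,0,0]},{"linear":[0,0.02,0],"twist":[0,0,0]},{"linear":[0,0.02,0],"twist":[0,0,0]},{"linear":[0,0.02,0],"twist":[0,0,0]},{"linear":[0,0.02,0],"twist":[0,0,0]}]'
python3 - <<'E'
from h import *
to([.6047,-.024,.12],0.5); wr()
T=imaging.snapshot("top"); S=imaging.snapshot("scene")
cv2.imwrite("pics/over.png",np.hstack([cv2.resize(T["color"][180:240,210:270],(400,400),interpolation=cv2.INTER_CUBIC),cv2.resize(S["color"][190:260,285:355],(400,400),interpolation=cv2.INTER_CUBIC)]))
E
```

```text
clock: 9.65
tool_pos: [0.5667, -0.183, 0.1592]
ee_rot: [[0.894, 0.0, -0.448], [0.448, 0.003, 0.894], [0.002, -1.0, 0.002]]
force: [0.5, 1.2, -3.7]
width: 0.27
clock: 10.15
tool_pos: [0.6071, -0.0201, 0.1591]
ee_rot: [[1.0, 0.0, -0.011], [0.011, 0.002, 1.0], [0.0, -1.0, 0.002]]
force: [-0.5, 1.0, -4.8]
width: 0.271
clock: 10.65
tool_pos: [0.6066, -0.0266, 0.1397]
ee_rot: [[1.0, 0.001, -0.008], [0.008, -0.0, 1.0], [0.001, -1.0, -0.0]]
force: [0.2, -0.4, -3.7]
width: 0.269
t 10.65 tcp [ 0.6066 -0.0266  0.1397] yaw 0.45 F [ 0.2 -0.4 -3.7] M [-0.17 -0.04 -0.01] w 0.269
linear [-0.0019  0.0197  0.0027] twist [ 0.0001 -0.0009  0.0006]
top wrench 0.7 [0.6038 0.131  0.1372] rel tool [-0.0015  0.0025  0.1577]
top wrench_handle 0.59 [0.6017 0.0814 0.1416] rel tool [-0.004  -0.002   0.1081]
top wrench_handle 0.59 [0.516  0.5221 0.0024] rel tool [-0.0864  0.1372  0.5494]
top wrench_grip 0.36 [ 0.5809 -0.5359 -0.0037] rel tool [-0.0297  0.1434 -0.509 ]
top wrench_grip 0.29 [0.605  0.1298 0.1388] rel tool [-0.0004  0.0009  0.1564]
scene wrench 0.59 [0.6062 0.1346 0.1344] rel tool [0.0009 0.0053 0.1613]
scene wrench_handle 0.81 [0.6069 0.082  0.1381] rel tool [0.0012 0.0016 0.1086]
scene wrench_grip 0.66 [ 0.6055 -0.0386  0.1451] rel tool [-0.0012 -0.0054 -0.012 ]
```

View pics/over.png

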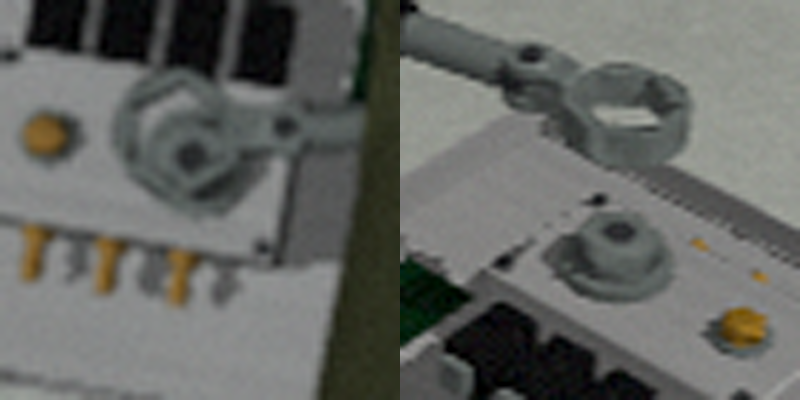

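```bash
cat >> h.py <<'E'
def ring(zt,c=(.605,.131),n=10):
    from scipy.optimize import minimize
    L=[imaging.snapshot("top") for _ in range(n)]; T=L[-1]
    d=np.stack([l["depth"] for l in L]); s=dict(T); s["depth"]=np.nanmean(np.where(d>0,d,np.nan),0); C=cloud(s)
    m=(abs(C[...,2]-zt)<.012)&(np.hypot(C[...,0]-c[0],C[...,1]-c[1])<.036); P=C[m]
    print("ring px",m.sum(),"z med",np.median(P[:,2]).round(4))
    # annulus/hexagon fill fit: image of points in the ring vs. background
    A=np.hypot(C[...,0]-c[0],C[...,1]-c[1])<.040; X=C[A]; Y=m[A].astype(float)
    X=X[:,:2]+0*X[:,:2]
    # re-project every pixel on plane zt
    v,u=np.where(A); X=np.array([ray(T,a,b,zt)[:2] for a,b in zip(u,v)])
    k=X[:,1]>-9
    def f(p,a):
        q=X-p; r=np.hypot(*q.T); th=np.radians(a+60*np.arange(6)); h=(q@np.stack([np.cos(th),np.sin(th)])).max(1)
        w=1/(1+np.exp((r-.029)/.001))/(1+np.exp((.0191-h)/.001)); g=q[:,1]>-.022
        return ((w-Y)[g]**2).mean()
    R=[]
    for a in range(-30,30,3):
        r=minimize(f,c,args=(a,),method="Nelder-Mead"); R.append((r.fun,a,*r.x))
    for r in sorted(R)[:4]: print(np.round(r,4))
E
python3 - <<'E'
from h import *
ring(.1535)
to([.6047,-.024,.12],0.5)
E
```

```text
ring px 175 z med 0.1542
[  0.034  -27.       0.6063   0.1294]
[  0.0345 -30.       0.6062   0.1294]
[  0.0346 -24.       0.6062   0.1294]
[  0.0367 -21.       0.6062   0.1294]
t 11.65 tcp [ 0.6065 -0.0252  0.1393] yaw 0.57 F [-0.1 -0.1 -3.3] M [-0.23  0.05  0.01] w 0.263
linear [-0.0018  0.0193  0.0012] twist [-0.      0.0012  0.0001]
```

```bash
python3 -m pendant '[{"linear":[-0.003,0.01,0.0016],"twist":[0,0,0]},{"linear":[-0.003,0.025,0.0016],"twist":[0,0,0]},{"linear":[-0.003,0.04,0.0016],"twist":[0,0,0]},{"linear":[-0.003,0.052,0.0016],"twist":[0,0,0]},{"linear":[-0.003,0.052,0.0016],"twist":[0,0,0]}]'
python3 -m pendant '[{"linear":[0,0.002,0],"twist":[0,0,0]},{"linear":[0,0.004,0],"twist":[0,0,0]},{"linear":[0,0.005,0],"twist":[0,0,0]},{"linear":[0,0.006,0],"twist":[0,0,0]},{"linear":[0,0.006,0],"twist":[0,0,0]}]'
python3 - <<'E'
from h import *
to([.6033,-.0236,.0656],0.5)
E
```

```text
clock: 12.15
tool_pos: [0.6014, -0.0235, 0.0842]
ee_rot: [[1.0, -0.005, -0.01], [0.01, -0.001, 1.0], [-0.005, -1.0, -0.001]]
force: [-0.0, 0.4, -4.1]
width: 0.27
clock: 12.65
tool_pos: [0.6036, -0.0236, 0.0814]
ee_rot: [[1.0, 0.0, -0.01], [0.01, 0.0, 1.0], [0.0, -1.0, 0.0]]
force: [-0.2, 0.5, -3.7]
width: 0.269
t 12.65 tcp [ 0.6036 -0.0236  0.0814] yaw 0.58 F [-0.2  0.5 -3.7] M [-0.18 -0.01  0.01] w 0.269
linear [-0.0003  0.0158 -0.    ] twist [-0.0002  0.0013  0.0003]
```

Just above the hexagon, no contact yet; creep down watching the force.

```bash
for i in 1 2; do python3 -m pendant '[{"linear":[0,0.0005,0],"twist":[0,0,0]},{"linear":[0,0.001,0],"twist":[0,0,0]},{"linear":[0,0.0015,0],"twist":[0,0,0]},{"linear":[0,0.002,0],"twist":[0,0,0]},{"linear":[0,0.002,0],"twist":[0,0,0]}]'; done
python3 - <<'E'
from h import *
to([.6033,-.0236,.0656],0.5)
E
```

```text
clock: 13.15
tool_pos: [0.6034, -0.0236, 0.0792]
ee_rot: [[1.0, -0.0, -0.01], [0.01, 0.0, 1.0], [-0.0, -1.0, 0.0]]
force: [-0.1, -0.3, -3.4]
width: 0.271
clock: 13.65
tool_pos: [0.6034, -0.0236, 0.0772]
ee_rot: [[1.0, -0.0, -0.01], [0.01, 0.0, 1.0], [-0.0, -1.0, 0.0]]
force: [-1.2, -0.2, -4.1]
width: 0.267
t 13.65 tcp [ 0.6034 -0.0236  0.0772] yaw 0.57 F [-1.2 -0.2 -4.1] M [-0.17  0.02  0.03] w 0.267
linear [-0.0001  0.0116  0.    ] twist [-0.      0.0013 -0.0001]
```

```bash
for i in 1 2; do python3 -m pendant '[{"linear":[0,0.0005,0],"twist":[0,0,0]},{"linear":[0,0.001,0],"twist":[0,0,0]},{"linear":[0,0.0015,0],"twist":[0,0,0]},{"linear":[0,0.002,0],"twist":[0,0,0]},{"linear":[0,0.002,0],"twist":[0,0,0]}]'; done
python3 - <<'E'
from h import *
to([.6033,-.0236,.0656],0.5)
E
```

```text
clock: 14.15
tool_pos: [0.6034, -0.0236, 0.0752]
ee_rot: [[1.0, -0.0, -0.01], [0.01, 0.0, 1.0], [-0.0, -1.0, 0.0]]
force: [0.3, -0.3, -4.2]
width: 0.267
clock: 14.65
tool_pos: [0.6034, -0.0236, 0.0732]
ee_rot: [[1.0, -0.0, -0.01], [0.01, 0.0, 1.0], [-0.0, -1.0, 0.0]]
force: [-0.3, 0.2, -4.0]
width: 0.272
t 14.65 tcp [ 0.6034 -0.0236  0.0732] yaw 0.57 F [-0.3  0.2 -4. ] M [-0.22  0.    0.05] w 0.272
linear [-0.0001  0.0076 -0.    ] twist [-0.0001  0.0013 -0.0001]
```

```bash
python3 -m pendant '[{"linear":[0,0.001,0],"twist":[0,0,0]},{"linear":[0,0.002,0],"twist":[0,0,0]},{"linear":[0,0.003,0],"twist":[0,0,0]},{"linear":[0,0.004,0],"twist":[0,0,0]},{"linear":[0,0.004,0],"twist":[0,0,0]}]'
python3 -m pendant '[{"linear":[0,0.001,0],"twist":[0,0,0]},{"linear":[0,0.002,0],"twist":[0,0,0]},{"linear":[0,0.003,0],"twist":[0,0,0]},{"linear":[0,0.003,0],"twist":[0,0,0]}]'
python3 - <<'E'
from h import *
to([.6033,-.0236,.0656],0.5); wr()
E
```

```text
clock: 15.15
tool_pos: [0.6034, -0.0236, 0.0691]
ee_rot: [[1.0, -0.0, -0.01], [0.01, 0.0, 1.0], [-0.0, -1.0, 0.0]]
force: [0.1, -0.5, -4.2]
width: 0.27
clock: 15.55
tool_pos: [0.6034, -0.0236, 0.0661]
ee_rot: [[1.0, -0.0, -0.01], [0.01, 0.0, 1.0], [-0.0, -1.0, 0.0]]
force: [0.0, 0.1, -3.4]
width: 0.269
t 15.55 tcp [ 0.6034 -0.0236  0.0661] yaw 0.57 F [ 0.   0.1 -3.4] M [-0.15 -0.04 -0.06] w 0.269
linear [-0.0001  0.0005 -0.    ] twist [-0.0001  0.0012 -0.0001]
top wrench 0.65 [0.6044 0.1311 0.0634] rel tool [0.0025 0.0028 0.1546]
top wrench_handle 0.68 [0.6004 0.086  0.0647] rel tool [-0.002   0.0015  0.1096]
top wrench_grip 0.74 [ 0.6049 -0.0336  0.0752] rel tool [ 0.0014 -0.009  -0.0101]
top wrench_grip 0.63 [0.6001 0.1306 0.0652] rel tool [-0.0018  0.0009  0.1542]
scene wrench 0.86 [0.6018 0.1381 0.0611] rel tool [0.     0.0051 0.1617]
scene wrench 0.6 [ 0.5994 -0.0335  0.0736] rel tool [-0.0041 -0.0075 -0.0099]
scene wrench_handle 0.63 [0.6036 0.0826 0.065 ] rel tool [0.0012 0.0011 0.1061]
scene wrench_grip 0.72 [ 0.6052 -0.0339  0.0752] rel tool [ 0.0016 -0.0091 -0.0103]
```

```bash
for i in 1 2; do python3 -m pendant '[{"linear":[-0.0093,0,0.0003],"twist":[0,0.06,0]},{"linear":[-0.0185,0,0.0011],"twist":[0,0.12,0]},{"linear":[-0.0277,0,0.0025],"twist":[0,0.18,0]},{"linear":[-0.0367,0,0.0044],"twist":[0,0.24,0]},{"linear":[-0.0457,0,0.0069],"twist":[0,0.30,0]}]'; done
cat >> h.py <<'E'
def tq(c=(.6034,.131)):
    s=env.state(); R=np.array(s["ee_rot"]); x=np.array(s["tool_pos"]); F=R.T@np.array(s["force"]); M=R.T@np.array(s["moment"])
    print("t",s["clock"],"yaw",np.degrees(np.arctan2(R[1,0],R[0,0])).round(2),"z",x[2].round(4),"tool F",F.round(1),"M",M.round(2),"dist to cap",(R.T@(np.array([*c,x[2]])-x)).round(4))
    return R,x
E
python3 -c "
from h import *
tq()"
```

```text
clock: 16.45
tool_pos: [0.5572, -0.0182, 0.0663]
ee_rot: [[0.958, -0.0, 0.288], [-0.288, -0.001, 0.958], [0.0, -1.0, -0.001]]
force: [-0.6, -2.4, -3.6]
width: 0.268
clock: 16.95
tool_pos: [0.515, 0.0013, 0.0662]
ee_rot: [[0.829, -0.001, 0.559], [-0.559, -0.001, 0.829], [-0.0, -1.0, -0.002]]
force: [-1.2, -3.0, -4.2]
width: 0.268
t 16.95 yaw -33.96 z 0.0662 tool F [ 0.6  4.2 -3.2] M [-0.69 -0.28 -0.08] dist to cap [ 0.0009 -0.0003  0.157 ]
```

```bash
for i in 1 2 ; do python3 -m pendant '[{"linear":[-0.0039,0,0],"twist":[0,0.025,0]},{"linear":[-0.0077,0,0.0002],"twist":[0,0.05,0]},{"linear":[-0.0077,0,0.0002],"twist":[0,0.05,0]}]' >/dev/null; python3 -c "
from h import *
tq()"; done
```

```text
t 17.25 yaw -36.7 z 0.0662 tool F [ 0.2  3.3 -4.1] M [-1.01 -0.07 -0.07] dist to cap [ 0.0012 -0.0003  0.1571]
t 17.55 yaw -39.55 z 0.0661 tool F [-0.1  2.8 -5. ] M [-1.12 -0.07 -0.04] dist to cap [ 0.001  -0.0003  0.1571]
```

```bash
for i in 1 2 ; do python3 -m pendant '[{"linear":[-0.0039,0,-0.0003],"twist":[0,0.025,0]},{"linear":[-0.0077,0,-0.0003],"twist":[0,0.05,0]},{"linear":[-0.0077,0,-0.0003],"twist":[0,0.05,0]}]' >/dev/null; python3 -c "
from h import *
tq()"; done
python3 - <<'E'
from h import *
T=imaging.snapshot("top"); S=imaging.snapshot("scene")
cv2.imwrite("pics/turn.png",np.hstack([cv2.resize(T["color"][180:240,210:270],(400,400),interpolation=cv2.INTER_CUBIC),cv2.resize(S["color"][190:260,285:355],(400,400),interpolation=cv2.INTER_CUBIC)]))
E
```

```text
t 17.85 yaw -42.39 z 0.0661 tool F [-0.3  2.1 -4.9] M [-1.2  -0.07 -0.11] dist to cap [ 0.001  -0.0002  0.1573]
t 18.15 yaw -45.19 z 0.0662 tool F [ 1.9  2.5 -4.4] M [-1.08 -0.26 -0.44] dist to cap [ 0.0005 -0.0002  0.1574]
```

View pics/turn.png

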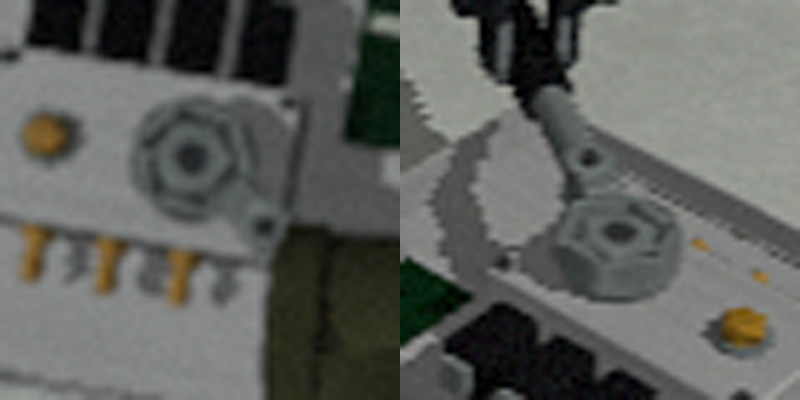

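```bash
for i in 1 2 ; do python3 -m pendant '[{"linear":[-0.002,0,0],"twist":[0,0.0125,0]},{"linear":[-0.0039,0,-0.0002],"twist":[0,0.025,0]},{"linear":[-0.0039,0,-0.0002],"twist":[0,0.025,0]}]' >/dev/null; python3 -c "
from h import *
tq()"; done
```

```text
t 18.55 yaw -46.58 z 0.0664 tool F [ 4.4  4.1 -3.5] M [-1.15 -0.66 -0.89] dist to cap [-3.000e-04 -1.000e-04  1.574e-01]
t 18.85 yaw -48.04 z 0.0666 tool F [ 6.2  4.2 -3.4] M [-1.04 -0.57 -1.29] dist to cap [-0.0012  0.      0.1574]
```

```bash
for i in 1 2 ; do python3 -m pendant '[{"linear":[-0.0021,0,0],"twist":[0,0.02,0]},{"linear":[-0.0042,0,0.0001],"twist":[0,0.04,0]},{"linear":[-0.0042,0,0.0001],"twist":[0,0.04,0]}]' >/dev/null; python3 -c "
from h import *
tq()"; done
```

```text
t 19.15 yaw -50.34 z 0.0666 tool F [ 6.   4.5 -3.3] M [-1.02 -0.55 -1.28] dist to cap [-0.0032  0.      0.1574]
t 19.45 yaw -52.63 z 0.0665 tool F [ 6.7  4.7 -3.3] M [-0.93 -0.58 -1.35] dist to cap [-0.0052 -0.      0.1573]
```

```bash
python3 -m pendant '[{"linear":[-0.002,0,0],"twist":[0,0.02,0]},{"linear":[-0.0037,0,0.0001],"twist":[0,0.035,0]},{"linear":[-0.0037,0,0.0001],"twist":[0,0.035,0]}]' >/dev/null
python3 - <<'E'
from h import *
tq()
T=imaging.snapshot("top"); S=imaging.snapshot("scene")
cv2.imwrite("pics/click.png",np.hstack([cv2.resize(T["color"][180:240,210:270],(400,400),interpolation=cv2.INTER_CUBIC),cv2.resize(S["color"][190:260,285:355],(400,400),interpolation=cv2.INTER_CUBIC)]))
for c,s in(("top",T),("scene",S)):
  for n in("wrench","wrench_handle","cap"):
    r=imaging.spot_point(n,c)
    if r: print(c,n,r[0]["confidence"],world(s,r[0]["position"]).round(4))
E
```

```text
t 19.75 yaw -54.63 z 0.0665 tool F [ 5.4  4.6 -3.6] M [-0.94 -0.56 -1.35] dist to cap [-0.007  -0.      0.1571]
top wrench 0.89 [0.6017 0.134  0.0623]
top wrench_handle 0.67 [0.5659 0.0971 0.0629]
top cap 0.43 [0.5979 0.1326 0.0635]
scene wrench 0.89 [0.6015 0.1378 0.0608]
scene wrench_handle 0.7 [0.5665 0.0968 0.0665]
scene cap 0.46 [0.5962 0.1337 0.0641]
```

View pics/click.png

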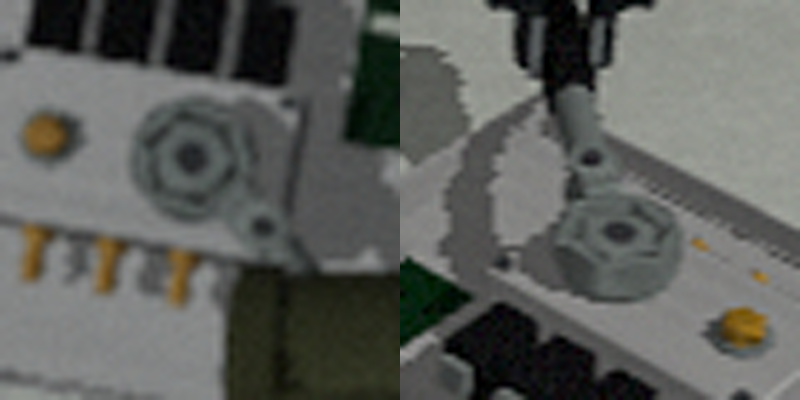

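```bash
python3 -m pendant '[{"linear":[0.0037,0,0.0001],"twist":[0,-0.035,0]},{"linear":[0.0075,0,0.0003],"twist":[0,-0.07,0]},{"linear":[0.0112,0,0.0006],"twist":[0,-0.105,0]},{"linear":[0.015,0,0.001],"twist":[0,-0.14,0]},{"linear":[0.015,0,0.001],"twist":[0,-0.14,0]}]' >/dev/null;  python3 -c "
from h import *
tq()"
python3 -m pendant '[{"linear":[0.0046,0,0.0001],"twist":[0,-0.03,0]},{"linear":[0.0093,0,0.0003],"twist":[0,-0.06,0]},{"linear":[0.0093,0,0.0003],"twist":[0,-0.06,0]}]' >/dev/null;  python3 -c "
from h import *
tq()"
```

```text
t 20.65 yaw -46.6 z 0.0665 tool F [ 4.2  5.3 -3.6] M [-0.96 -0.49 -0.97] dist to cap [1.000e-04 0.000e+00 1.574e-01]
t 20.95 yaw -43.29 z 0.0663 tool F [ 0.1  3.8 -4.3] M [-0.86  0.03 -0.31] dist to cap [ 0.001  -0.      0.1573]
```

```bash
python3 -m pendant '[{"linear":[0.0027,0,-0.0008],"twist":[0,-0.018,0]},{"linear":[0.0054,0,-0.0015],"twist":[0,-0.035,0]},{"linear":[0.0054,0,-0.0015],"twist":[0,-0.035,0]}]' >/dev/null;  python3 -c "
from h import *
tq()"
python3 -m pendant '[{"linear":[0,-0.001,0],"twist":[0,0,0]},{"linear":[0,-0.002,0],"twist":[0,0,0]},{"linear":[0,-0.003,0],"twist":[0,0,0]},{"linear":[0,-0.003,0],"twist":[0,0,0]}]' >/dev/null;  python3 -c "
from h import *
tq()"
```

```text
t 21.25 yaw -41.23 z 0.0667 tool F [1.2 4.2 0.4] M [-0.05  0.23 -0.32] dist to cap [0.0016 0.0003 0.1574]
t 21.65 yaw -41.24 z 0.0697 tool F [2.7 4.4 4.2] M [ 0.43  0.36 -0.56] dist to cap [0.0019 0.0003 0.1576]
```

```bash
python3 -m pendant '[{"linear":[0,0,0.0008],"twist":[0,0.015,0]},{"linear":[0,0,0.0008],"twist":[0,0.015,0]},{"linear":[0,0,0.0008],"twist":[0,0.015,0]}]' >/dev/null;  python3 -c "
from h import *
tq()"
python3 -m pendant '[{"linear":[0,-0.001,0],"twist":[0,0,0]},{"linear":[0,-0.002,0],"twist":[0,0,0]},{"linear":[0,-0.003,0],"twist":[0,0,0]},{"linear":[0,-0.004,0],"twist":[0,0,0]},{"linear":[0,-0.004,0],"twist":[0,0,0]}]' >/dev/null;  python3 -c "
from h import *
tq()"
```

```text
t 21.95 yaw -42.05 z 0.0691 tool F [-2.2  3.2  1.5] M [ 0.33 -0.2   0.19] dist to cap [ 0.0007 -0.      0.1575]
t 22.45 yaw -42.07 z 0.0733 tool F [-2.7  5.1  3.6] M [ 0.32 -0.37  0.46] dist to cap [ 0.0002 -0.      0.1576]
```

```bash
python3 -m pendant '[{"linear":[0.0004,-0.001,0.0003],"twist":[0,-0.007,0]},{"linear":[0.0004,-0.002,0.0003],"twist":[0,-0.007,0]},{"linear":[0.0004,-0.004,0.0003],"twist":[0,-0.007,0]},{"linear":[0.0004,-0.006,0.0003],"twist":[0,-0.007,0]},{"linear":[0.0004,-0.006,0.0003],"twist":[0,-0.007,0]}]' >/dev/null;  python3 -c "
from h import *
tq()"
python3 -m pendant '[{"linear":[0,-0.002,0],"twist":[0,0,0]},{"linear":[0,-0.004,0],"twist":[0,0,0]},{"linear":[0,-0.007,0],"twist":[0,0,0]},{"linear":[0,-0.012,0],"twist":[0,0,0]},{"linear":[0,-0.012,0],"twist":[0,0,0]}]' >/dev/null;  python3 -c "
from h import *
tq()"
python3 -m pendant '[{"linear":[0,-0.01,0],"twist":[0,0,0]},{"linear":[0,-0.03,0],"twist":[0,0,0]},{"linear":[0,-0.05,0],"twist":[0,0,0]},{"linear":[0,-0.06,0],"twist":[0,0,0]},{"linear":[0,-0.06,0],"twist":[0,0,0]}]' >/dev/null;  python3 -c "
from h import *
tq(); wr(); to([.523,-.349,.156],26.35)"
```

```text
t 22.95 yaw -41.8 z 0.0797 tool F [ 0.6  3.5 -0.1] M [-0.18 -0.01 -0.02] dist to cap [-0.0009 -0.      0.1581]
t 23.45 yaw -41.71 z 0.0921 tool F [-0.1  2.9  0.2] M [-0.17  0.06 -0.02] dist to cap [-1.00e-04  2.00e-04  1.57e-01]
t 23.95 yaw -41.7 z 0.1529 tool F [-0.1  3.7  0.6] M [-0.19 -0.06  0.  ] dist to cap [-0.0004  0.0005  0.1565]
top wrench 0.91 [0.5995 0.1314 0.1515] rel tool [-0.0035  0.0019  0.1542]
scene wrench 0.58 [0.6014 0.1368 0.1472] rel tool [-0.0057  0.0062  0.1595]
scene wrench_handle 0.73 [0.5703 0.0951 0.1463] rel tool [-0.0012  0.007   0.1076]
scene wrench_handle 0.42 [ 0.7053 -0.3558  0.0034] rel tool [ 0.3993  0.1496 -0.1397]
scene wrench_grip 0.54 [0.486  0.007  0.1577] rel tool [-0.0055 -0.0048 -0.0142]
t 24.35 tcp [0.4979 0.0136 0.1506] yaw -41.72 F [-0.1  0.8 -3.2] M [-0.15  0.12  0.03] w 0.268
linear [ 0.26   -0.0052 -0.254 ] twist [ 8.000e-04 -1.188e+00 -1.000e-03]
```

```bash
python3 -m pendant '[{"linear":[0.02,0,-0.02],"twist":[0,0,0]},{"linear":[0.05,0,-0.048],"twist":[0,0,0]},{"linear":[0.08,0,-0.078],"twist":[0,0,0]},{"linear":[0.11,0,-0.107],"twist":[0,0,0]},{"linear":[0.13,0,-0.127],"twist":[0,0,0]}]' >/dev/null
python3 -m pendant '[{"linear":[0.03,0,-0.03],"twist":[0,-0.08,0]},{"linear":[0.06,0,-0.058],"twist":[0,-0.2,0]},{"linear":[0.09,0,-0.088],"twist":[0,-0.34,0]},{"linear":[0.115,0,-0.112],"twist":[0,-0.48,0]},{"linear":[0.13,0,-0.127],"twist":[0,-0.59,0]}]' >/dev/null
python3 -m pendant '[{"linear":[0,0,0],"twist":[0,-0.13,0]},{"linear":[0,0,0],"twist":[0,-0.27,0]},{"linear":[0,0,0],"twist":[0,-0.41,0]},{"linear":[0,0,0],"twist":[0,-0.53,0]},{"linear":[0,0,0],"twist":[0,-0.598,0]}]' >/dev/null
python3 -m pendant '[{"linear":[0,0,0],"twist":[0,0,0]},{"linear":[0,0,0],"twist":[0,0,0]}]' >/dev/null
python3 - <<'E'
from h import *
np.set_printoptions(precision=4,suppress=True)
to([.5248,-.3505,.0046],26.36); wr()
L=[imaging.snapshot("top") for _ in range(20)]; d=np.stack([l["depth"] for l in L]); D=np.nanmean(np.where(d>0,d,np.nan),0)
print(hexfit(L[-1],D,(.6033,.131),.0805,.064)[:,:4])
E
```

```text
t 26.05 tcp [ 0.5235 -0.3488  0.1508] yaw 26.27 F [ 0.2  0.2 -4.7] M [-0.19 -0.13 -0.03] w 0.265
linear [ 0.0004  0.1462 -0.0021] twist [-0.0002 -0.0016 -0.0002]
top wrench 0.85 [ 0.4534 -0.2082  0.15  ] rel tool [-0.0006  0.0009  0.1571]
top wrench_handle 0.47 [ 0.4761 -0.2537  0.1501] rel tool [-0.0004  0.0007  0.1062]
top wrench_grip 0.6 [ 0.5322 -0.3559  0.1601] rel tool [ 0.0047 -0.0093 -0.0102]
top wrench_grip 0.4 [ 0.7007 -0.3571 -0.0021] rel tool [ 0.1552  0.1528 -0.0859]
scene wrench 0.58 [ 0.4557 -0.2026  0.1451] rel tool [0.0039 0.0058 0.1611]
scene wrench_handle 0.89 [ 0.4761 -0.2531  0.1509] rel tool [-0.0002 -0.      0.1068]
scene wrench_grip 0.91 [ 0.5286 -0.3571  0.1591] rel tool [ 0.0009 -0.0083 -0.0097]
[[ 0.      4.7937  0.6035  0.1308]
 [ 4.      6.1336  0.6034  0.1308]
 [ 8.      8.0724  0.6033  0.1308]
 [12.      9.1402  0.6034  0.1309]
 [16.     10.1943  0.6034  0.1311]
 [20.     11.2294  0.6034  0.131 ]
 [24.     11.3271  0.6035  0.1312]
 [28.     11.5985  0.6035  0.1312]
 [32.     11.0633  0.6034  0.1311]
 [36.     10.2706  0.6034  0.1311]
 [40.      9.3604  0.6032  0.1308]
 [44.      7.5942  0.6034  0.131 ]
 [48.      5.974   0.6034  0.1309]
 [52.      4.6698  0.6034  0.1309]
 [56.      4.1544  0.6034  0.1308]]
```

Run:
```python
from h import *
from scipy.optimize import minimize
L=[imaging.snapshot("top") for _ in range(30)]; d=np.stack([l["depth"] for l in L]); d=np.where(d>0,d,np.nan)
def ang(D):
    R=hexfit(L[-1],D,(.6033,.131),.0805,.064); i=R[:,1].argmin(); n=len(R)
    a=np.array([-4,0,4]); y=R[[(i-1)%n,i,(i+1)%n],1]; p=np.polyfit(a,y,2); return R[i,0]-p[1]/2/p[0],R[i,2:4]
print("old start",ang(np.load("D.npy")))
for k in (slice(0,10),slice(10,20),slice(20,30),slice(0,30)): print(ang(np.nanmean(d[k],0)))
```

```text
old start (np.float64(30.452989311861465), array([0.6033368 , 0.13096819]))
(np.float64(55.33650950860976), array([0.60348157, 0.13088158]))
(np.float64(55.82357580014648), array([0.60364181, 0.1308204 ]))
(np.float64(55.755652101354904), array([0.60345519, 0.13084549]))
(np.float64(55.64735481605597), array([0.60351422, 0.13085357]))
```

```bash
python3 -m pendant '[{"linear":[0,0.03,-0.002],"twist":[0,0,0]},{"linear":[0,0.065,-0.002],"twist":[0,0,0]},{"linear":[0,0.095,-0.002],"twist":[0,0,0]},{"linear":[0,0.115,-0.002],"twist":[0,0,0]},{"linear":[0,0.125,-0.002],"twist":[0,0,0]}]' >/dev/null
python3 -m pendant '[{"linear":[0,0.005,0],"twist":[0,0,0]},{"linear":[0,0.01,0],"twist":[0,0,0]},{"linear":[0,0.014,0],"twist":[0,0,0]},{"linear":[0,0.017,0],"twist":[0,0,0]},{"linear":[0,0.017,0],"twist":[0,0,0]}]' >/dev/null
python3 -c "
from h import *
to([.5248,-.3505,.0046],26.36)"
```

```text
t 29.95 tcp [ 0.5245 -0.3507  0.0094] yaw 26.36 F [ 0.2  0.5 -3.7] M [-0.16 -0.1  -0.  ] w 0.264
linear [ 0.0004  0.0048 -0.    ] twist [0.0001 0.     0.0003]
```

```bash
python3 -m pendant '[{"linear":[0,0.001,0],"twist":[0,0,0]},{"linear":[0,0.002,0],"twist":[0,0,0]},{"linear":[0,0.003,0],"twist":[0,0,0]},{"linear":[0,0.0045,0],"twist":[0,0,0]},{"linear":[0,0.0045,0],"twist":[0,0,0]}]'
python3 -m pendant '[{"linear":[0,0,0],"twist":[0,0,0]},{"linear":[0,0,0],"twist":[0,0,0]},{"linear":[0,0,0],"twist":[0,0,0]},{"linear":[0,0,0],"twist":[0,0,0]},{"linear":[0,0,0],"twist":[0,0,0]}]' 0.35
python3 -m pendant '[{"linear":[0,-0.005,0],"twist":[0,0,0]},{"linear":[0,-0.02,0],"twist":[0,0,0]},{"linear":[0,-0.05,0],"twist":[0,0,0]},{"linear":[0,-0.09,0],"twist":[0,0,0]},{"linear":[0,-0.13,0],"twist":[0,0,0]}]'
python3 -m pendant '[{"linear":[0,-0.04,0],"twist":[0,0,0]},{"linear":[0,-0.04,0],"twist":[0,0,0]},{"linear":[0,-0.04,0],"twist":[0,0,0]}]'
python3 - <<'E'
from h import *
wr()
T=imaging.snapshot("top"); S=imaging.snapshot("scene")
cv2.imwrite("pics/end.png",np.hstack([cv2.resize(T["color"][170:270,320:420],(400,400),interpolation=cv2.INTER_CUBIC),cv2.resize(S["color"][150:250,140:290],(400,267),interpolation=cv2.INTER_CUBIC).copy() if 0 else cv2.resize(S["color"][120:240,150:270],(400,400),interpolation=cv2.INTER_CUBIC)]))
for n in("cap","mat","spanner","plug"):
    r=imaging.spot_point(n,"scene")
    if r: print(n,r[0]["confidence"],world(S,r[0]["position"]).round(4))
E
```

```text
clock: 30.45
tool_pos: [0.5244, -0.3507, 0.0048]
ee_rot: [[0.896, 0.0, -0.444], [0.444, 0.0, 0.896], [0.0, -1.0, -0.0]]
force: [0.6, -0.8, -3.4]
width: 0.267
clock: 30.95
tool_pos: [0.5245, -0.3507, 0.0049]
ee_rot: [[0.896, 0.0, -0.444], [0.444, -0.0, 0.896], [0.0, -1.0, -0.0]]
force: [0.6, 0.4, -0.2]
width: 0.649
clock: 31.45
tool_pos: [0.5241, -0.3508, 0.1371]
ee_rot: [[0.896, 0.0, -0.444], [0.444, -0.0, 0.896], [0.0, -1.0, -0.0]]
force: [0.4, 0.2, 0.1]
width: 0.652
clock: 31.75
tool_pos: [0.5249, -0.3512, 0.177]
ee_rot: [[0.896, 0.003, -0.444], [0.444, -0.001, 0.896], [0.003, -1.0, -0.002]]
force: [0.0, -0.4, -1.1]
width: 0.648
top wrench 0.79 [ 4.558e-01 -2.110e-01 -2.000e-04] rel tool [-0.0002  0.1768  0.1567]
top wrench 0.74 [0.6011 0.1373 0.0019] rel tool [0.2846 0.1749 0.4044]
top wrench_handle 0.7 [ 0.4733 -0.2535  0.0017] rel tool [-0.0033  0.175   0.1109]
top wrench_grip 0.63 [ 0.5322 -0.3589  0.017 ] rel tool [ 0.0027  0.16   -0.0097]
scene wrench 0.85 [ 0.457  -0.2054  0.0019] rel tool [0.0034 0.1746 0.1613]
scene wrench_handle 0.72 [ 0.4751 -0.2554  0.0029] rel tool [-0.0025  0.1738  0.1084]
scene wrench_grip 0.67 [ 0.5312 -0.3582  0.0103] rel tool [ 0.0021  0.1667 -0.0086]
scene wrench_grip 0.44 [ 0.6006 -0.3159  0.0041] rel tool [ 0.0831  0.1731 -0.0015]
cap 0.5 [0.599  0.1316 0.0635]
mat 0.58 [ 5.169e-01 -3.071e-01  1.000e-04]
spanner 0.45 [ 0.5316 -0.3572  0.0133]
plug 0.56 [ 0.5968 -0.1841 -0.0009]
```

View pics/end.png

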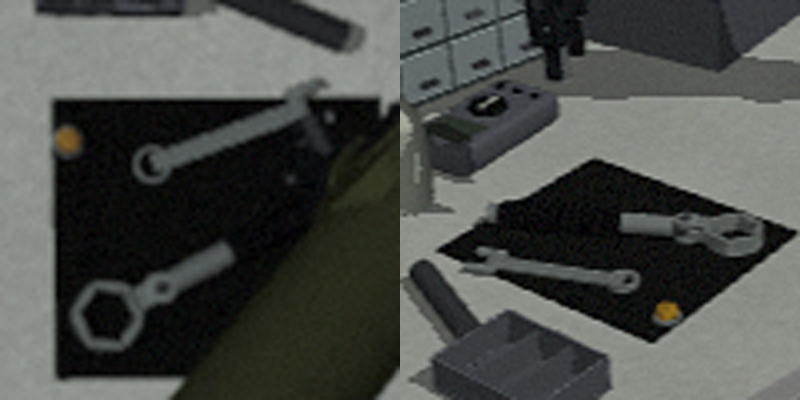

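The wrench lies flat where it was, with the ring at about (105,315) in the left half. The spanner and plug are unmoved and the gripper is clear, so I am handing in.

```bash
python3 -c "
from cell import job_done
print(job_done())"
```

```text
the job is handed in; nothing more can be done
None
```

The job is done and handed in after about 32 s of the 66 s allowed. I fitted the ring fully down over the cap and turned the cap clockwise to its stop. I stopped once the wrench joint gave, then lifted the wrench off and laid it back on the mat.

- **Fit:** the ring's underside came down to about 64 mm above the table, with almost no contact force on the way.
- **Click:** the side force held at about 6 N over the last 6–7 degrees of turn while the head stayed still. I put the bend at about 0.13 to 0.15 rad, well below the 0.38 rad limit; that is worked out from tool angle and images, not measured directly.
- **Wrench at the end:** it lies flat within a few millimetres of where it started, and the gripper is about 17 cm above it. The spanner and plug look unmoved in the last picture; I did not measure the other bystanders.
- **Cap angle:** it measured about 6 degrees (0.11 rad) from the unit's x axis after the wrench came off, inside the 0.18 rad limit.
- **Disagreements:**
  - From the wrench angle I had expected the cap within about a degree of the axis, so the readings differ by a few degrees. I felt a slight counter-torque while backing off, so the cap may have turned back a little.
  - The scene camera's wrench position was 4 to 6 mm off the top camera's throughout. I relied on the top camera.
  - One last spanner detection was wrong, because it landed on the wrench grip.

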